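# Put away a lot of balls and show its sample dish to the code reader

### The job

Book in this lot of steel balls: tip the yellow tray so that all four balls roll out over its spout into the green stock bin, and set the empty tray back down upright on the bench. Then lift the sample dish by its handle and, keeping it level and its loose ball in the middle all the way, turn it a quarter turn so that its label squarely faces the code reader's window, ten centimetres straight in front of it and at its height. Finish still holding the dish there, steady and clear of everything, and leave the other things on the bench where they are.

Things in the scene. Friction and masses are not known exactly. Their poses are not given: they have to be found in the camera images.
- table: Grey work bench; its top is at z = 0. All things stand on it.
- tray: Yellow scoop-shaped lot tray, loose, 140 g, with four loose balls in it. Origin: centre of its floor's underside; +x points to the spout, z up, handle at -x. Floor 84 x 88 mm, 3 mm thick; back and side walls 36 mm high; at the front a ramp 38 mm long rises at 18 degrees to the open spout, 60 mm wide. It empties when tipped spout down by 35 to 45 degrees.
- tray_grip (a point): Centre of the tray's straight black bar handle, 82 mm behind the tray's origin (-x), 32 mm above its underside. The bar is 60 mm long in x (its free part from -110 to -62 mm), 12 mm thick in y, 28 mm high (18 to 46 mm above the underside). The full tray (320 g) hangs out from it: grip firmly. Axes as the tray's.
- tray_spout (a point): Middle of the tray's spout lip: 80 mm ahead of the tray's origin (+x), 15.5 mm above its underside. Axes as the tray's.
- tray_base (a point): The tray's origin, centre of its underside.
- ball1_center (a point): Centre of a loose steel ball, 22 mm in diameter, 44 g, one of the four in the tray.
- ball2_center (a point): Centre of a loose steel ball, 22 mm in diameter, 44 g, one of the four in the tray.
- ball3_center (a point): Centre of a loose steel ball, 22 mm in diameter, 44 g, one of the four in the tray.
- ball4_center (a point): Centre of a loose steel ball, 22 mm in diameter, 44 g, one of the four in the tray.
- stock_bin: Green hopper-front stock bin, fixed to the bench. Origin: centre of its underside; its low front lip is at -x (towards the robot). Outside 150 (x) x 140 (y) mm, walls and floor 4 mm; back and rear sides 110 mm high, front lip 50 mm high, the sides slope up from the lip over the front 48 mm.
- dish: Round shallow aluminium sample dish, loose, 140 g, 111 mm across, 13 mm high at the rim, with a loose ball in it. Origin: centre of its underside; +x points to its label, z up, handle at -x. The bowl slopes up from the middle at 6 degrees, beyond 30 mm at 15 degrees. At the start the label faces roughly +y, about a quarter turn from facing the reader.
- dish_grip (a point): Point on the dish's straight blue bar handle, 90 mm behind the dish's middle (-x), 28 mm above its underside. The bar is 68 mm long in x (its free part from -122 to -65 mm), 12 mm thick in y, 28 mm high (14 to 42 mm above the underside). Axes as the dish's.
- dish_middle (a point): Middle of the dish's bowl, on its upper face, 5 mm above its underside. Axes as the dish's.
- dish_label (a point): Centre of the outer face of the upright white label plate with black bars on the dish's rim: 59 mm from the dish's middle (+x), 25 mm above its underside; 46 mm wide, 30 mm high, faces the dish's +x. Axes as the dish's.
- sample_center (a point): Centre of the loose sample ball in the dish: polished steel, 22 mm in diameter, 44 g; rolls freely, at rest in the middle of the bowl.
- reader: Code reader on a stand, fixed to the bench: grey box head 78 mm wide, 88 mm high, 60 mm deep, centred 150 mm above the bench, on a post and a black round foot of 96 mm diameter. Origin: centre of the foot's underside; its window is on its -x side (towards the robot) and looks level along -x. Shown rightly, the dish's x axis is parallel to this body's x axis.
- reader_window (a point): Centre of the reader's dark red window: 34 mm from the reader's axis (-x), 150 mm above the bench.
- reader_spot (a point): Where the label's centre belongs: 100 mm straight out from the window (-x of the reader), 150 mm above the bench.
- tape: Bystander: roll of tape lying flat, 100 mm in diameter, 48 mm high. Origin: centre of underside.
- carton: Bystander: small carton, 100 x 64 x 70 mm. Origin: centre of underside.
- caliper: Bystander: caliper lying flat, 200 mm long, up to 14 mm high. Origin: middle of its beam's underside.
- plug_gauge: Bystander: steel plug gauge standing upright, 22 mm in diameter, 62 mm high. Origin: centre of underside.
- ring_gauge: Bystander: dark steel ring gauge lying flat, 52 mm in diameter, 16 mm high. Origin: centre of underside.
- driver: Bystander: red-handled screwdriver lying flat. Origin: below its middle.
Mind the look-alikes: they are no part of the job. Several things have the shape of the dish; the one meant has the colours described above.

How it is judged (in metres and radians):
On the way, in this order (a step that is already met when the one before it is completed fails the run):
1. the tray is tipped spout down (more than 14 degrees) over the stock bin (angle between tray's own z axis and vertical above 0.25 rad and x of tray_spout in the frame of stock_bin between -0.085 and 0.085 m and y of tray_spout in the frame of stock_bin between -0.08 and 0.08 m).
2. all four balls lie in the stock bin (x of ball1_center in the frame of stock_bin between -0.075 and 0.075 m and y of ball1_center in the frame of stock_bin between -0.07 and 0.07 m and z of each of ball1_center, ball2_center, ball3_center, ball4_center in the frame of stock_bin below 0.06 m and x of ball2_center in the frame of stock_bin between -0.075 and 0.075 m and y of ball2_center in the frame of stock_bin between -0.07 and 0.07 m and x of ball3_center in the frame of stock_bin between -0.075 and 0.075 m and y of ball3_center in the frame of stock_bin between -0.07 and 0.07 m and x of ball4_center in the frame of stock_bin between -0.075 and 0.075 m and y of ball4_center in the frame of stock_bin between -0.07 and 0.07 m), for 0.2 s.
3. the empty tray stands upright on the bench again, let go (height (world z) of tray_base below 0.008 m and angle between tray_base's own z axis and vertical below 0.1 rad and contact force between the fingers and tray below 0.1 N and linear speed of tray below 0.02 m/s), for 0.2 s.
4. the dish is lifted clear of the bench (height (world z) of dish above 0.03 m and contact force between the fingers and dish above 0.5 N), for 0.2 s.
At the end, for the whole second after the job is handed in: Dish held still by the fingers alone, level within 6 deg, label centre within 30 mm of the spot 100 mm before the reader's window and facing it within 11 deg, sample ball within 10 mm of the middle; four balls in the stock bin; empty tray upright on the bench, untouched (all of step 2 and distance between dish_label and reader_spot below 0.03 m and angle between the x axis of dish and the x axis of reader, either way round below 0.2 rad and x of dish_middle in the frame of reader below -0.15 m and angle between each of dish, tray_base's own z axis and vertical below 0.1 rad and height (world z) of dish above 0.08 m and linear speed of dish below 0.02 m/s and angular speed of dish below 0.1 rad/s and contact force between the fingers and dish above 0.5 N and contact force between dish and table below 0.05 N and contact force between dish and reader below 0.05 N and contact force between dish and stock_bin below 0.05 N and contact force between dish and carton below 0.05 N and horizontal distance between sample_center and dish_middle below 0.01 m and distance between sample_center and dish_middle below 0.02 m and height (world z) of tray_base below 0.008 m and contact force between the fingers and tray below 0.1 N); the arm keeps its last pose, push and grip.
It fails at once if the sample ball rolls more than 14 mm from the middle of its dish (horizontal distance between sample_center and dish_middle above 0.014 m).
It fails at once if the dish is tilted by more than 10 degrees (angle between dish's own z axis and vertical above 0.175 rad).
It fails at once if a bystander (tape, carton, caliper, plug gauge, ring gauge or screwdriver) is knocked away by more than 30 mm (distance of any of tape, carton, caliper, plug_gauge, ring_gauge, driver from where it was at the start of the episode above 0.03 m).
It also fails if it takes over 72 s, if anything falls off the work surface, if the arm or the gripper's body presses on something with over 40 N, if the wrist force passes 120 N, or if a joint passes its speed limit or range.

### The arm

A 7-joint arm with a two-finger parallel gripper is mounted at the origin on the work surface. World frame = base frame: x ahead of the robot, y to its left, z up, the work surface at z = 0. Lengths are in mm, angles in degrees, forces in N, time in s.
With the tool pointing down it reaches from about 350 to 900 mm from the base axis. Payload 7.2 kg.
Tool frame: the origin (TCP) lies midway between the tips of the shut fingers; the grasp point (between the pads) lies 19 mm behind it; z points along the fingers, y is the direction in which the jaws open and shut (so a half turn about z gives the same grasp; the last joint's range is limited). The gripper opens to 85 mm and grips with 20 to 120 N. Pads are 22 mm wide; open, the fingers measure 114 mm over their backs; the gripper's body (76 mm by 85 mm) begins 54 mm behind the grasp point. The pads swing forward as they close: fully open they stand 13 mm farther back than shut.
Start: joints at [60.206, 23.554, -0.728, 91.456, 0.321, 64.991, -4.71], TCP at [272.855, -562.298, 231.297] pointing down, gripper open.
Joint ranges: [-169.25, 169.25], [-16.82, 113.86], [-84.01, 82.57], [7.8, 145.47], [-59.2, 239.2], [7.22, 106.19], [-163.78, 163.78]. Speed limits (degrees/s): [136.94, 136.94, 172.46, 172.46, 180, 180, 180].

### API

Orientations are given as [roll, pitch, yaw] about the fixed x, y, z axes, in that order (R = Rz(yaw) Ry(pitch) Rx(roll)).
In Python, from plant import bot, optics gives the robot as it stands.
- The arm moves only by the tool servo_tool, never from a script. Its argument "targets" is a list of rows, each a list of 5 numbers: the shift along the world's x, y, z scaled (see below), then the turn about the world's z scaled (see below), then the closure, from 0 (fully open) to 1 (shut). A call has 1 to 12 rows; each row shifts and turns the pose as measured when the row begins; what a row does not reach is not made up. The controller multiplies each number of a shift by 5 cm and each number of a turn by 180 degrees. A row lasts 1/10 s, in which the tool goes at most 50 mm and 8.59 degrees, less where a joint would pass 70% of its speed; a pose out of reach is approached as far as the arm can. A call with a number of a shift or a turn outside -1 to 1 is refused whole. A call with a gripper value outside its range is refused whole. The fingers move at their own pace and stop on an object; "grip_force" is the grip in N (left out, the last holds). Time passes only in rows, so rows that do not move let the fingers close. It gives the time, the measured TCP pose, the force and the opening at its end, in the units of the state.
- bot.read_state(): the state, without advancing time (a new reading comes with each control period).
- optics.get_image(name): name is "scene" or "top" or "wrist"; returns a dict with "frame" (400x640x3 uint8, red, green, blue), "z_map" (400x640 float32, mm along the optical axis (not along the pixel's ray), 0 where there is no reading), "fx", "fy", "cx", "cy" (pixels), "rvec" (rotation vector, rad) and "tvec" (3), from world to camera coordinates, as OpenCV has them; the wrist camera has in their place "hand_eye" (4x4, takes a point from camera to tool coordinates, whose origin is the TCP and whose axes are the flange's). Camera axes: x right, y down, z forward; pixel columns grow to the right and rows downward; lengths in mm; the calibration is good to about 2 mm. The wrist camera is an equidistant fisheye: a pixel r from the principal point sees the ray r / f radians off the axis. A picture is of the moment at which its call begins: read the wrist's pose just before it.
- bot.finish_job(): hands the job in, once; it reports no verdict.
The state is a dict: "clock": time; "q": joint angles; "joint_velocities": joint speeds; "joint_efforts": joint torques, N m; "ee_pos": TCP position; "tcp_rot": TCP orientation; "force": force on the tool from outside, world axes, zero at the start; "wrist_torque": the same for the moment, N m; "gripper_width": finger opening in mm.
Only numpy, scipy, OpenCV 4.12 (cv2) and the standard library are available. Lean on these libraries where they do the work, as an engineer would, in place of code of your own. Each camera call takes 0.05 s, during which the arm holds its last target. There are 200 camera calls.

## Working session

There is one attempt and no reset: what is moved stays moved. The work goes in short steps, Python scripts to look and compute and a tool call to move; the robot and the scene stay as the last step left them, time stands still between calls to the robot, and variables do not carry over. Pictures are saved under pics/ and viewed, about 8 in all and at most 12, crops included, and the job is handed in when it is done.

Besides the shell and the picture viewer there is one more tool, called by a JSON object that holds its "fn" and its "kwargs", one argument or row to a line. servo_tool: Moves the arm, as the interface text tells. Shifts and turns lie within -1 to 1; 1 stands for 5 cm of shift or 180 degrees of turn. Its arguments: {"type":"object","properties":{"targets":{"type":"array","items":{"type":"array","items":{"type":"number"}}},"grip_force":{"type":"number"}},"required":["targets"]}

```bash
mkdir -p pics
cat > h.py <<'E'
import numpy as np, cv2
from plant import bot, optics
def save(n,im): cv2.imwrite(f'pics/{n}.png',im[:,:,::-1])
def pts(d):
    "world xyz per pixel from depth"
    z=d['z_map'];v,u=np.mgrid[:z.shape[0],:z.shape[1]]
    c=np.dstack([(u-d['cx'])/d['fx']*z,(v-d['cy'])/d['fy']*z,z])
    R=cv2.Rodrigues(np.array(d['rvec'],float))[0];t=np.array(d['tvec'],float).ravel()
    return (c-t)@R
E
python3 - <<'E'
from h import *
for n in('top','scene'):
    d=optics.get_image(n);save(n+'0',d['frame']);np.savez(n+'0.npz',**d)
    print(n,d['fx'],d['cx'],d['cy'],d['rvec'],d['tvec'],(d['z_map']>0).mean())
s=bot.read_state();print(s)
E
```

```text
top 492.04801106676933 323.0660158453388 187.47717729360411 [ 2.09587626 -2.13686876  0.22135758] [ -99.9740846   489.44669566 1660.84860301] 0.99602734375
scene 379.14077376679586 316.01473905460904 201.32959862463227 [ 0.86709315  2.75059871 -0.79135732] [ 448.97874527 -106.40561951 1384.09396398] 0.99597265625
{'clock': 0.1, 'q': array([60.207076  , 23.59680789, -0.72733961, 91.49843701,  0.32154277,
       64.98930561, -4.71098283]), 'joint_velocities': array([-0.06645065, -0.11611582,  0.13078195, -0.12880599, -0.00711482,
        0.07580234,  0.03418476]), 'joint_efforts': array([ 2.63463255e-03, -6.01829338e+01,  6.84282761e-01, -3.00087726e+01,
        1.39960487e-02,  6.38396654e-03,  3.67798020e-05]), 'ee_pos': array([ 272.62242423, -561.92632394,  230.52814409]), 'tcp_rot': array([-1.79917772e+02,  6.82538754e-03,  2.58848398e+01]), 'force': array([ 0.67721046, -0.26468627, -0.24846875]), 'wrist_torque': array([ 0.03968946, -0.03876911,  0.06529371]), 'gripper_width': 85.40420340373774}
```

View pics/top0.png

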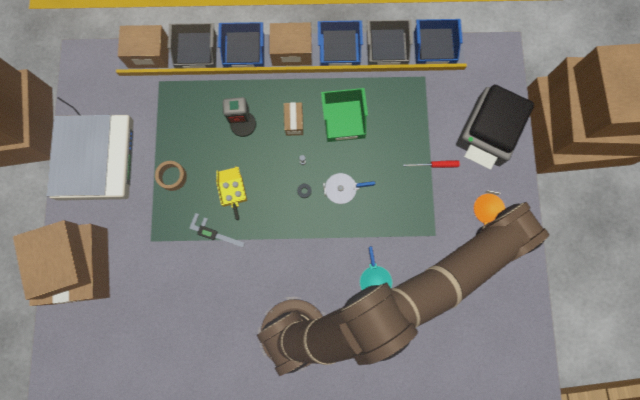

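View pics/scene0.png

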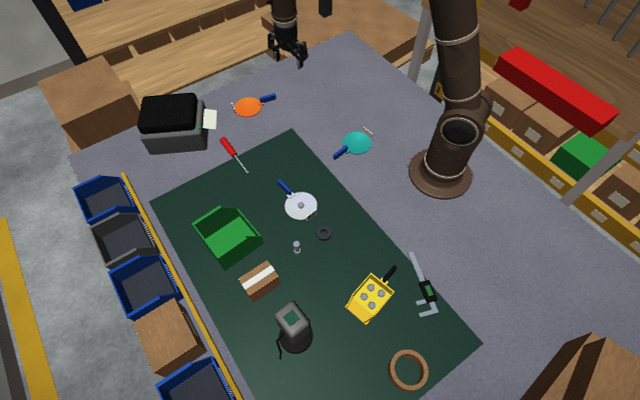

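Top view: lot tray yellow at (231,187) with black handle at (236,210). Dish candidates are aluminium with a blue handle at (340,187), orange at (489,208) and teal at (376,280), so the aluminium one is meant. Bin is at (345,115), reader head at (236,107) with foot at (243,125), plug gauge at (302,159), ring gauge at (304,190), caliper at (215,232), carton at (293,118), tape at (170,175).

Run:
```python
from h import *
d=dict(np.load('top0.npz'));P=pts(d);f=d['frame'];hsv=cv2.cvtColor(f,cv2.COLOR_RGB2HSV);H,S,V=cv2.split(hsv)
def box(u0,v0,u1,v1):
    m=np.zeros(H.shape,bool);m[v0:v1,u0:u1]=1;return m
def rep(n,m,zmin=None):
    p=P[m]
    if zmin is not None:p=p[p[:,2]>zmin]
    r=cv2.minAreaRect(p[:,:2].astype(np.float32))
    print(n,len(p),'mean',p.mean(0).round(1),'rect',np.round(r[0],1),np.round(r[1],1),round(r[2],1),'z',p[:,2].min().round(),p[:,2].max().round())
rep('tray',box(210,160,255,225)&(H>20)&(H<35)&(S>150))
rep('trayhandle',box(228,200,245,225)&(V<60),15)
rep('bin',box(315,85,375,145)&(H>50)&(H<75)&(S>150))
rep('dishhandle',box(355,175,380,192)&(H>100)&(H<125)&(S>120))
rep('dish',box(318,168,362,208)&(S<60)&(V>110),3)
rep('readerhead',box(215,85,265,140),150)
rep('carton',box(280,98,307,140),50)
rep('plug',box(294,150,310,168),20)
rep('ring',box(294,182,314,200),8)
rep('cal',box(185,210,250,250),5)
big=lambda u0,v0,u1,v1:cv2.resize(f[v0:v1,u0:u1],None,fx=5,fy=5,interpolation=cv2.INTER_CUBIC)
save('crop',np.hstack([big(205,160,260,225)[:,:275],big(295,160,380,225)]))
```

```text
tray 680 mean [507.  219.4  17.3] rect [336.3 104.1] [548.6 116.1] 34.1 z -9.0 1726.0<stdin>:9: RuntimeWarning: Mean of empty slice.
  ret = um.true_divide(
Traceback (most recent call last):
ValueError: zero-size array to reduction operation minimum which has no identity
```

```bash
cat > m.py <<'E'
from h import *
d=dict(np.load('top0.npz'));P=pts(d);f=d['frame'];hsv=cv2.cvtColor(f,cv2.COLOR_RGB2HSV);H,S,V=cv2.split(hsv)
def box(u0,v0,u1,v1):
    m=np.zeros(H.shape,bool);m[v0:v1,u0:u1]=1;return m
def rep(n,m,zmin=-20):
    p=P[m&(d['z_map']>0)];p=p[p[:,2]>zmin]
    if len(p)<4: print(n,m.sum(),'few');return
    r=cv2.minAreaRect(p[:,:2].astype(np.float32))
    print(n,len(p),'mean',p.mean(0).round(1),'rect',np.round(r[0],1),np.round(r[1],1),round(r[2],1),'z',np.percentile(p[:,2],[2,50,98]).round())
rep('tray',box(210,160,255,225)&(H>20)&(H<35)&(S>150))
rep('trayhandle',box(228,203,245,225)&(V<45))
rep('trayhandle hi',box(228,203,245,225),20)
rep('bin',box(315,85,375,145)&(H>50)&(H<75)&(S>150))
rep('dishhandle',box(355,175,380,192)&(H>100)&(H<125)&(S>120))
rep('dish',box(318,168,362,208)&(S<60)&(V>110),3)
rep('readerhead',box(215,85,265,140),170)
rep('carton',box(280,98,307,140),50)
rep('plug',box(294,150,310,168),20)
rep('ring',box(294,182,314,200),8)
rep('cal',box(185,210,250,250),6)
big=lambda u0,v0,u1,v1:cv2.resize(f[v0:v1,u0:u1],None,fx=5,fy=5,interpolation=cv2.INTER_CUBIC)
save('crop',np.hstack([big(205,160,260,225),big(295,160,380,225)]))
E
python3 m.py
```

```text
tray 677 mean [508.6 220.8   9.7] rect [501.8 215. ] [148.9  87.6] 14.0 z [-5.  6. 38.]
trayhandle 0 few
trayhandle hi 92 mean [417.3 196.2  37.8] rect [418.7 194.1] [68.1 30.1] 27.3 z [22. 40. 51.]
bin 12 mean [ 800.9 -223.7   50. ] rect [ 794.8 -218.9] [161.4  72.1] 52.1 z [ 8. 50. 96.]
dishhandle 58 mean [ 499.7 -257.4   41.5] rect [ 500.1 -258.2] [12.5 61.5] 4.5 z [34. 41. 49.]
dish 993 mean [ 493.5 -169.6   10.5] rect [ 496.  -169.1] [154.9 142.9] 89.0 z [ 3.  9. 26.]
readerhead 455 mean [734.3 176.9 189.8] rect [737.  178.4] [62.6 78.8] 3.8 z [173. 191. 200.]
carton 515 mean [742.3  -8.8  68.6] rect [745.2  -8.8] [105.1  64.1] 1.6 z [56. 69. 77.]
plug 37 mean [592.1 -38.7  56. ] rect [593.  -39.3] [17.9 20. ] 87.7 z [27. 58. 68.]
ring 140 mean [485.3 -42.4  15. ] rect [484.  -43.2] [58.6 68. ] 5.7 z [ 8. 15. 24.]
cal 455 mean [353.5 270.9  13.2] rect [353.7 265.1] [227.8 137.2] 88.8 z [ 6. 10. 47.]
```

View pics/crop.png

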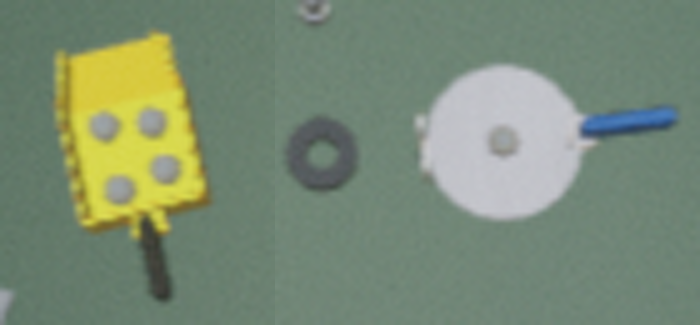

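The crop confirms my choices. The yellow tray holds four balls, with its spout up the picture and its handle at the lower right (crop 155,260). The aluminium dish has a blue handle at crop (630,122), its label at crop (422,145), and its ball in the middle.

Run:
```python
from m import *
print(hsv[110,345],hsv[212,236])
g=box(315,80,375,145)&(H>40)&(H<90)&(S>120)&(V>60)
rep('bin',g); rep('bin rim',g,85); rep('bin20-110',g,12)
# tray axis: yellow low vs. handle by RGB on plane z=46
R=cv2.Rodrigues(d['rvec'])[0];t=np.array(d['tvec']).ravel();C=-R.T@t
def onplane(u,v,z):
    r=R.T@np.array([(u-d['cx'])/d['fx'],(v-d['cy'])/d['fy'],1]);return (C+r*(z-C[2])/r[2]).round(1)
for n,m,z in(('th',box(228,205,245,222)&(V<75),46),('dh',box(355,175,385,192)&(H>100)&(H<125)&(S>120),42)):
    v,u=np.nonzero(m);L=cv2.fitLine(np.c_[u,v].astype(np.float32),2,0,.01,.01).ravel()
    q=np.c_[u,v]@L[:2];c=np.array([u.mean(),v.mean()]);l0=c+L[:2]*(q.min()-c@L[:2]);l1=c+L[:2]*(q.max()-c@L[:2])
    a,b=onplane(*l0,z),onplane(*l1,z);print(n,len(u),a,b,np.degrees(np.arctan2(*(a-b)[[1,0]])))
m=box(322,168,358,208)&(S<60)&(V>110);c=max(cv2.findContours(m.astype(np.uint8),0,1)[0],key=cv2.contourArea)
(u,v),r=cv2.minEnclosingCircle(c);print('dish c',u,v,r,onplane(u,v,12)); print(onplane(340.6,188.4,12))
```

```text
tray 677 mean [508.6 220.8   9.7] rect [501.8 215. ] [148.9  87.6] 14.0 z [-5.  6. 38.]
trayhandle 0 few
trayhandle hi 92 mean [417.3 196.2  37.8] rect [418.7 194.1] [68.1 30.1] 27.3 z [22. 40. 51.]
bin 12 mean [ 800.9 -223.7   50. ] rect [ 794.8 -218.9] [161.4  72.1] 52.1 z [ 8. 50. 96.]
dishhandle 58 mean [ 499.7 -257.4   41.5] rect [ 500.1 -258.2] [12.5 61.5] 4.5 z [34. 41. 49.]
dish 993 mean [ 493.5 -169.6   10.5] rect [ 496.  -169.1] [154.9 142.9] 89.0 z [ 3.  9. 26.]
readerhead 455 mean [734.3 176.9 189.8] rect [737.  178.4] [62.6 78.8] 3.8 z [173. 191. 200.]
carton 515 mean [742.3  -8.8  68.6] rect [745.2  -8.8] [105.1  64.1] 1.6 z [56. 69. 77.]
plug 37 mean [592.1 -38.7  56. ] rect [593.  -39.3] [17.9 20. ] 87.7 z [27. 58. 68.]
ring 140 mean [485.3 -42.4  15. ] rect [484.  -43.2] [58.6 68. ] 5.7 z [ 8. 15. 24.]
cal 455 mean [353.5 270.9  13.2] rect [353.7 265.1] [227.8 137.2] 88.8 z [ 6. 10. 47.]
[ 65 133 177] [34 30 69]
bin 1891 mean [ 766.3 -193.8   28.7] rect [ 748.3 -189.7] [153.6 148.8] 4.3 z [ -5.   7. 112.]
bin rim 285 mean [ 787.7 -187.9  104.3] rect [ 763.3 -188.6] [123.3 148.9] 4.4 z [ 87. 106. 115.]
bin20-110 746 mean [ 780.9 -195.1   68.3] rect [ 748.3 -189.7] [153.6 148.8] 4.3 z [ 13.  68. 114.]
th 43 [432.4 199.1  46. ] [382.6 187.9  46. ] 12.67490797773929
dh 58 [ 496.  -227.9   42. ] [ 503.3 -288.5   42. ] 96.8688694780131
dish c 339.5 187.5 26.201244354248047 [ 494.1 -168.1   12. ]
[ 490.7 -172.    12. ]
```

{"fn": "servo_tool", "kwargs": {
  "targets": [
    [0.25,0.9,0,-0.03,0],
    [0.25,0.9,0,-0.03,0],
    [0.25,0.9,0,-0.01,0],
    [0.25,0.9,0,0,0],
    [0.25,0.9,0,0,0],
    [0.25,0.9,0,0,0],
    [0.25,0.9,0,0,0],
    [0.25,0.9,0,0,0],
    [0.25,0.9,0,0,0],
    [0.25,0.9,0,0,0],
    [0.25,0.9,0,0,0],
    [0,0.5,0,0,0]
  ],
  "grip_force": 120
}}

```text
clock: 1.3
ee_pos: [406.6, -24.3, 226.8]
tcp_rot: [-179.8, 0.2, 12.3]
force: [1.6, -0.6, -0.0]
gripper_width: 86.0
```

{"fn": "servo_tool", "kwargs": {
  "targets": [
    [0,0.8,0,0,0],
    [0,0.8,-0.2,0,0],
    [0,0.8,-0.4,0,0],
    [0,0.8,-0.4,0,0],
    [0,0.7,-0.4,0,0],
    [0,0.4,-0.2,0.01,0],
    [0,0.1,0,0,0]
  ]
}}

```text
clock: 2.0
ee_pos: [404.5, 207.8, 144.3]
tcp_rot: [-179.8, 0.0, 14.3]
force: [0.0, -0.0, 0.3]
gripper_width: 85.2
```

```bash
cat > w.py <<'E'
from h import *
from scipy.spatial.transform import Rotation as Ro
def look(n):
    s=bot.read_state();d=optics.get_image('wrist');save(n,d['frame'])
    T=np.eye(4);T[:3,:3]=Ro.from_euler('xyz',s['tcp_rot'],degrees=True).as_matrix();T[:3,3]=s['ee_pos']
    d['M']=T@np.array(d['hand_eye']);print(s['ee_pos'].round(1),s['tcp_rot'].round(2));return s,d
def onz(d,u,v,z):
    x,y=u-d['cx'],v-d['cy'];r=np.hypot(x,y);th=r/d['fx']
    k=np.sin(th)/max(r,1e-9);ray=d['M'][:3,:3]@np.array([x*k,y*k,np.cos(th)]);C=d['M'][:3,3]
    return C+ray*(z-C[2])/ray[2]
E
python3 - <<'E'
from w import *
s,d=look('w1');print(d['fx'],d['cx'],d['cy']);print(np.array(d['hand_eye']).round(2));np.savez('w1.npz',**d)
E
```

```text
[404.5 207.8 144.3] [-1.7976e+02  3.0000e-02  1.4340e+01]
309.70691628693146 319.6567401299089 200.39016400911922
[[   0.     -0.95   -0.3    74.33]
 [   1.      0.     -0.      1.48]
 [   0.     -0.3     0.95 -142.82]
 [   0.      0.      0.      1.  ]]
```

View pics/w1.png

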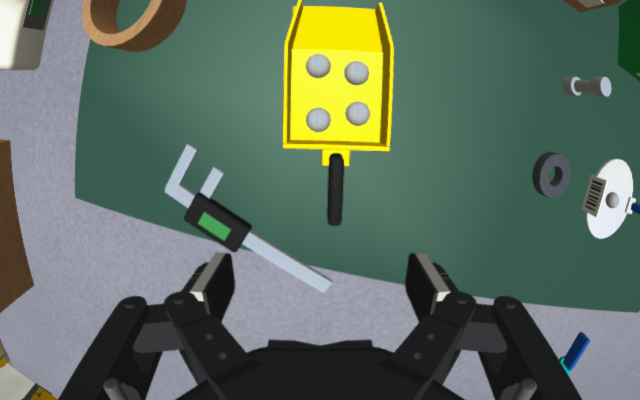

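The wrist view shows the handle from (336,157) to (335,224), running nearly along the tool's x. The caliper lies left of and behind it, its beam ending at (328,286).

Run:
```python
from w import *
d=dict(np.load('w1.npz'))
for n,u,v,z in(('h front',336,157,46),('h back',335,222,46),('cal end',328,286,4),('cal body R',245,245,14),('floor BL',289,146,36),('BR',388,149,36),('ring',551,174,16),('plug',600,86,62)):print(n,onz(d,u,v,z).round(1))
f=d['frame'];V=f.max(2);m=np.zeros(V.shape,bool);m[165:222,320:352]=V[165:222,320:352]<45
v,u=np.nonzero(m);k=v<192
a=onz(d,u[k].mean(),v[k].mean(),46);b=onz(d,u[~k].mean(),v[~k].mean(),46);print(a,b,np.degrees(np.arctan2(*(a-b)[[1,0]])))
```

```text
h front [441.9 203.2  46. ]
h back [388.9 189.7  46. ]
cal end [300.  171.1   4. ]
cal body R [330.7 264.9  14. ]
floor BL [439.8 241.8  36. ]
BR [458.2 162.4  36. ]
ring [487.8 -34.   16. ]
plug [590.7 -28.4  62. ]
[424.17322425 199.12172128  46.        ] [402.21597301 193.95547422  46.        ] 13.240111946842301
```

{"fn": "servo_tool", "kwargs": {
  "targets": [
    [0.31,-0.2,-0.3,-0.004,0],
    [0,0,-0.5,0,0],
    [0,0,-0.5,0,0],
    [0,0,-0.5,0,0],
    [0,0,-0.4,0,0],
    [0,0,-0.2,0,0],
    [0,0,0,0,0]
  ]
}}

```text
clock: 2.75
ee_pos: [425.2, 189.0, 25.1]
tcp_rot: [179.9, -0.3, 12.8]
force: [-0.0, 0.1, 0.2]
gripper_width: 85.4
```

{"fn": "servo_tool", "kwargs": {
  "targets": [
    [-0.1,0.17,-0.24,0.003,0],
    [0,0,0,0,0]
  ]
}}

```text
clock: 2.95
ee_pos: [421.8, 196.6, 14.7]
tcp_rot: [179.9, -0.5, 13.1]
force: [-0.7, 0.0, 0.9]
gripper_width: 85.3
```

Good. Close firmly.

{"fn": "servo_tool", "kwargs": {
  "targets": [
    [0,0.02,-0.02,0,1],
    [0,0,0,0,1],
    [0,0,0,0,1],
    [0,0,0,0,1],
    [0,0,0,0,1],
    [0,0,0,0,1],
    [0,0,0,0,1]
  ],
  "grip_force": 120
}}

```text
clock: 3.65
ee_pos: [424.4, 197.0, 18.0]
tcp_rot: [179.9, -0.8, 13.0]
force: [-1.3, -0.2, -2.9]
gripper_width: 9.7
```

{"fn": "servo_tool", "kwargs": {
  "targets": [
    [0,0,0.1,0,1],
    [0,0,0.2,0,1],
    [0,0,0.2,0,1],
    [0,0,0.2,0,1],
    [0,0,0.2,0,1],
    [0,0,0.1,0,1],
    [0,0,0,0,1],
    [0,0,0,0,1]
  ]
}}

```text
clock: 4.45
ee_pos: [423.7, 196.1, 72.7]
tcp_rot: [179.8, -0.7, 13.0]
force: [-0.0, 0.8, -3.4]
gripper_width: 9.9
```

Run:
```python
from w import *
s,d=look('w2');print(s['force'],s['wrist_torque'])
e=optics.get_image('scene');f=e['frame'];save('s2',f)
a=cv2.resize(f[230:360,310:470],(480,390));b=cv2.resize(d['frame'][0:250,180:460],(436,390));save('c2',np.hstack([b,a])[:,:800])
```

```text
[423.7 196.1  72.7] [179.85  -0.73  12.97]
[-0.00508436  0.81194646 -3.37436291] [-0.08021519  0.23253462 -0.00666826]
```

View pics/c2.png

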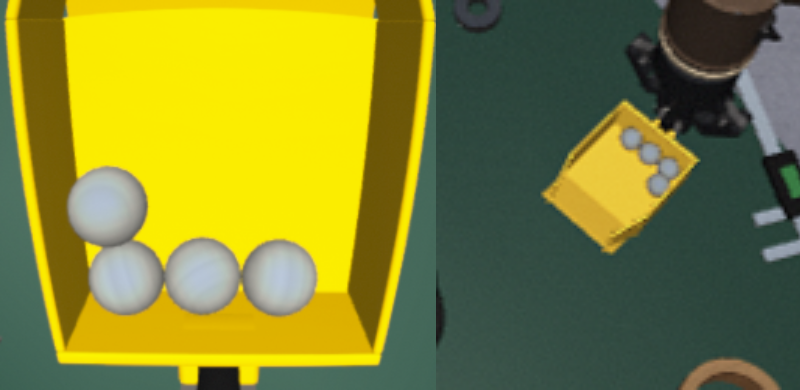

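Seen: all four balls are against the back wall and the tray is held about level. Next I carry it to the bin.

{"fn": "servo_tool", "kwargs": {
  "targets": [
    [0,-0.1,0.2,0,1],
    [0,-0.2,0.2,0,1],
    [0.1,-0.3,0.2,0,1],
    [0.1,-0.4,0.2,-0.004,1],
    [0.2,-0.5,0.2,-0.006,1],
    [0.2,-0.5,0.2,-0.006,1],
    [0.2,-0.5,0.2,-0.006,1],
    [0.2,-0.5,0.2,-0.006,1],
    [0.2,-0.5,0.2,-0.006,1],
    [0.2,-0.5,0.2,-0.006,1],
    [0.2,-0.5,0.1,-0.004,1],
    [0.2,-0.5,0,0,1]
  ]
}}

```text
clock: 5.75
ee_pos: [510.0, -62.9, 184.7]
tcp_rot: [179.9, -0.3, 5.4]
force: [-0.1, 0.6, -3.8]
gripper_width: 9.8
```

{"fn": "servo_tool", "kwargs": {
  "targets": [
    [0.3,-0.5,0,0,1],
    [0.3,-0.5,0,0,1],
    [0.25,-0.4,0,0,1],
    [0.2,-0.3,0,0,1],
    [0.2,-0.2,0,0,1],
    [0.1,-0.1,0,0,1],
    [0,0,0,0,1],
    [0,0,0,0,1]
  ]
}}

```text
clock: 6.55
ee_pos: [575.7, -173.6, 185.5]
tcp_rot: [-180.0, 0.0, 5.1]
force: [0.2, 0.7, -3.1]
gripper_width: 9.5
```

{"fn": "servo_tool", "kwargs": {
  "targets": [
    [0.1,-0.1,-0.1,0,1],
    [0.15,-0.2,-0.2,-0.003,1],
    [0.15,-0.2,-0.2,0,1],
    [0.05,-0.05,-0.15,0,1],
    [0,0,0,0,1],
    [0,0,0,0,1]
  ]
}}

```text
clock: 7.15
ee_pos: [598.9, -201.8, 148.9]
tcp_rot: [-179.9, 0.2, 4.6]
force: [0.3, -0.3, -3.1]
gripper_width: 9.6
```

Run:
```python
from w import *
s,d=look('w3');e=optics.get_image('scene');f=e['frame'];print(s['force'],s['wrist_torque'])
a=cv2.resize(f[150:290,160:330],(474,390));b=cv2.resize(d['frame'][:,120:520],(320,320));b=cv2.copyMakeBorder(b,0,70,0,0,0);save('c3',np.hstack([b,a]))
```

```text
[ 598.9 -201.8  148.9] [-1.7991e+02  1.5000e-01  4.6200e+00]
[ 0.31906929 -0.34215441 -3.13356139] [-0.02107725  0.13941909  0.01279734]
```

View pics/c3.png

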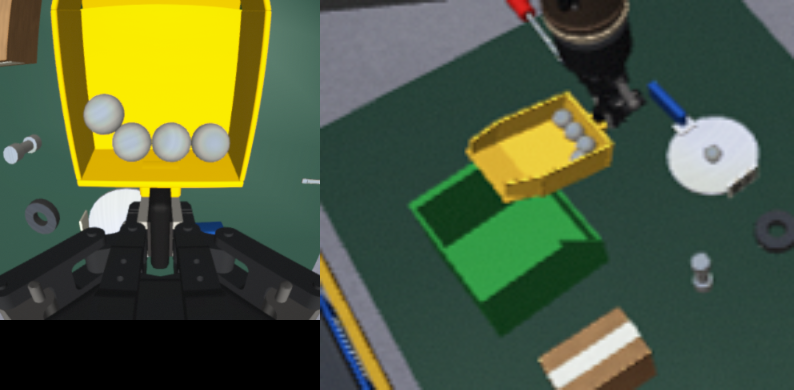

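Balls are still in the tray, and the spout is over the bin by coordinates (about 760, -188). Next I loosen the grip so the nose sags.

{"fn": "servo_tool", "kwargs": {
  "targets": [
    [0,0,0,0,1],
    [0,0,0,0,1],
    [0,0,0,0,1],
    [0,0,0,0,1]
  ],
  "grip_force": 20
}}

```text
clock: 7.65
ee_pos: [599.3, -200.7, 150.9]
tcp_rot: [-180.0, 0.0, 4.7]
force: [-0.9, -0.3, -2.6]
gripper_width: 9.8
```

```bash
cat > tilt.py <<'E'
from w import *
def tilt(n):
    s,d=look(n);p=None
    e=optics.get_image('scene');save(n+'s',e['frame']);P=pts(e)
    h=cv2.cvtColor(e['frame'],cv2.COLOR_RGB2HSV)
    m=(h[...,0]>18)&(h[...,0]<36)&(h[...,1]>130)&(e['z_map']>0)
    x0,y0,z0=s['ee_pos'];m&=(abs(P[...,0]-x0-80)<110)&(abs(P[...,1]-y0)<80)&(P[...,2]>5)
    q=P[m];psi=np.radians(s['tcp_rot'][2]);c=(q[:,0]-x0)*np.cos(psi)+(q[:,1]-y0)*np.sin(psi)
    print(len(q),'force',s['force'].round(1),'tq',s['wrist_torque'].round(2))
    for a in range(20,180,20):
        k=(c>=a)&(c<a+20)
        if k.sum()>5:print(a,k.sum(),np.percentile(q[k,2],[5,50,95]).round())
E
python3 -c "
from tilt import *;tilt('t1')"
```

```text
[ 599.3 -200.7  150.9] [-1.7996e+02  2.0000e-02  4.7000e+00]
1193 force [-0.9 -0.3 -2.6] tq [ 0.02  0.19 -0.05]
20 147 [156. 171. 178.]
40 113 [150. 165. 184.]
60 197 [152. 158. 189.]
80 203 [158. 163. 194.]
100 208 [164. 169. 200.]
120 188 [170. 181. 205.]
140 127 [183. 189. 208.]
```

The depth bands show the tray nose-up by about 16° and still holding at 20 N. Rotation slips long before a vertical drop does, so I'll loosen by small openings. The bin lip serves as a stop at about 42°.

{"fn": "servo_tool", "kwargs": {
  "targets": [
    [0,0,-0.15,0,1],
    [0,0,0,0,0.9],
    [0,0,0,0,0.89],
    [0,0,0,0,0.89]
  ]
}}

```text
clock: 8.15
ee_pos: [599.1, -200.8, 142.4]
tcp_rot: [-180.0, 0.0, 4.7]
force: [-0.0, -0.4, -3.2]
gripper_width: 9.6
```

{"fn": "servo_tool", "kwargs": {
  "targets": [
    [0,0,0,0,0.88],
    [0,0,0,0,0.88]
  ]
}}

```text
clock: 8.35
ee_pos: [599.1, -200.8, 142.4]
tcp_rot: [-180.0, 0.0, 4.7]
force: [-0.3, -0.2, -3.1]
gripper_width: 10.9
```

```bash
python3 -c "
from tilt import *;tilt('t2')"
```

```text
[ 599.1 -200.8  142.4] [-1.7995e+02  5.0000e-02  4.6900e+00]
1171 force [-0.3 -0.2 -3.1] tq [0.01 0.24 0.01]
20 148 [145. 161. 170.]
40 108 [140. 156. 174.]
60 190 [143. 150. 179.]
80 203 [149. 155. 185.]
100 201 [155. 161. 191.]
120 192 [161. 172. 197.]
140 121 [174. 180. 199.]
```

Width is opening (10.9) with no slip yet. I'll continue in fine steps.

{"fn": "servo_tool", "kwargs": {
  "targets": [
    [0,0,0,0,0.875],
    [0,0,0,0,0.875]
  ]
}}

```text
clock: 8.65
ee_pos: [599.2, -200.8, 142.5]
tcp_rot: [-180.0, 0.0, 4.7]
force: [-0.2, 0.4, -3.8]
gripper_width: 11.1
```

{"fn": "servo_tool", "kwargs": {
  "targets": [
    [0,0,0,0,0.87],
    [0,0,0,0,0.87]
  ]
}}

```text
clock: 8.85
ee_pos: [599.2, -200.8, 142.6]
tcp_rot: [-180.0, 0.0, 4.7]
force: [-0.2, -0.2, -4.3]
gripper_width: 11.2
```

```bash
python3 -c "
from tilt import *;tilt('t3')"
```

```text
[ 599.2 -200.8  142.6] [-1.7996e+02  2.0000e-02  4.6900e+00]
1175 force [-0.2 -0.2 -4.3] tq [0.01 0.21 0.02]
20 148 [145. 162. 172.]
40 109 [141. 154. 176.]
60 189 [144. 150. 179.]
80 204 [150. 155. 186.]
100 201 [155. 161. 192.]
120 192 [162. 173. 198.]
140 121 [173. 181. 199.]
```

{"fn": "servo_tool", "kwargs": {
  "targets": [
    [0,0,0,0,0.866],
    [0,0,0,0,0.866]
  ]
}}

```text
clock: 9.15
ee_pos: [599.2, -200.8, 142.6]
tcp_rot: [-180.0, 0.0, 4.7]
force: [-0.2, -0.5, -3.5]
gripper_width: 11.6
```

{"fn": "servo_tool", "kwargs": {
  "targets": [
    [0,0,0,0,0.863]
  ]
}}

```text
clock: 9.25
ee_pos: [599.2, -200.8, 142.6]
tcp_rot: [-180.0, 0.0, 4.7]
force: [-0.3, -0.2, -2.8]
gripper_width: 11.6
```

{"fn": "servo_tool", "kwargs": {
  "targets": [
    [0,0,0,0,0.863]
  ]
}}

```text
clock: 9.35
ee_pos: [599.2, -200.8, 142.6]
tcp_rot: [-180.0, 0.0, 4.7]
force: [-0.1, -0.4, -4.6]
gripper_width: 11.8
```

```bash
python3 -c "
from tilt import *;tilt('t4')"
```

```text
[ 599.2 -200.8  142.6] [-1.7996e+02  2.0000e-02  4.6900e+00]
1180 force [-0.1 -0.4 -4.6] tq [-0.    0.3  -0.03]
20 138 [137. 157. 166.]
40 117 [132. 146. 167.]
60 193 [134. 138. 169.]
80 203 [136. 141. 171.]
100 199 [139. 143. 173.]
120 181 [144. 152. 177.]
140 139 [106. 157. 176.]
```

It's slipping slowly: the nose-up angle went from 16° to about 6°. I'll keep going at this opening.

{"fn": "servo_tool", "kwargs": {
  "targets": [
    [0,0,0,0,0.863],
    [0,0,0,0,0.863]
  ]
}}

```text
clock: 9.65
ee_pos: [599.2, -200.8, 142.6]
tcp_rot: [-180.0, 0.0, 4.7]
force: [-0.6, 0.1, -3.2]
gripper_width: 11.9
```

```bash
python3 -c "
from tilt import *;tilt('t5')"
```

```text
[ 599.2 -200.8  142.6] [-1.7996e+02  3.0000e-02  4.6900e+00]
1183 force [-0.6  0.1 -3.2] tq [-0.03  0.18  0.01]
20 142 [137. 156. 166.]
40 109 [132. 148. 168.]
60 198 [134. 138. 168.]
80 200 [136. 141. 171.]
100 202 [139. 144. 173.]
120 181 [143. 151. 177.]
140 141 [109. 158. 178.]
```

{"fn": "servo_tool", "kwargs": {
  "targets": [
    [0,0,0,0,0.861],
    [0,0,0,0,0.861]
  ]
}}

```text
clock: 9.95
ee_pos: [599.4, -200.8, 142.7]
tcp_rot: [-180.0, 0.0, 4.7]
force: [0.8, -0.1, -3.5]
gripper_width: 12.4
```

```bash
python3 -c "
from tilt import *;tilt('t6')"
```

```text
[ 599.4 -200.8  142.7] [-179.96    0.      4.69]
1087 force [ 0.8 -0.1 -3.5] tq [-0.02  0.14 -0.05]
20 149 [112. 136. 150.]
40 135 [100. 112. 143.]
60 204 [ 93. 100. 131.]
80 208 [ 85.  92. 124.]
100 189 [ 81.  87. 115.]
120 178 [ 67.  85. 107.]
140 10 [ 70.  98. 102.]
```

Nose is now down about 21° with no drop in the grip. One more small opening.

{"fn": "servo_tool", "kwargs": {
  "targets": [
    [0,0,0,0,0.86],
    [0,0,0,0,0.86]
  ]
}}

```text
clock: 10.25
ee_pos: [600.0, -200.9, 143.3]
tcp_rot: [-180.0, -0.1, 4.7]
force: [0.3, -0.7, -1.9]
gripper_width: 12.0
```

```bash
python3 -c "
from tilt import *;tilt('t7')"
```

```text
[ 600.  -200.9  143.3] [-1.7999e+02 -9.0000e-02  4.6900e+00]
1081 force [ 0.3 -0.7 -1.9] tq [-0.06 -0.04  0.01]
20 258 [ 82.  96. 136.]
40 216 [ 66.  78. 114.]
60 204 [51. 62. 99.]
80 189 [44. 51. 82.]
100 99 [17. 46. 71.]
```

About 40° down now, and the force fell to 1.9 N. I'll clamp and check the balls.

{"fn": "servo_tool", "kwargs": {
  "targets": [
    [0,0,0,0,1],
    [0,0,0,0,1],
    [0,0,0,0,1],
    [0,0,0,0,1]
  ],
  "grip_force": 80
}}

```text
clock: 10.75
ee_pos: [600.0, -200.9, 143.6]
tcp_rot: [-180.0, -0.1, 4.7]
force: [-0.1, 0.5, -0.9]
gripper_width: 10.8
```

```bash
python3 -c "
from tilt import *;tilt('t8')
e=optics.get_image('top');f=e['frame'];a=cv2.resize(f[80:210,290:390],(400,520));g=cv2.imread('pics/t8s.png')[150:290,160:330,::-1];save('c8',np.hstack([a,cv2.resize(g,(400,520))]))"
```

```text
[ 600.  -200.9  143.6] [-1.80e+02 -1.00e-01  4.69e+00]
1076 force [-0.1  0.5 -0.9] tq [-0.04  0.03 -0.01]
20 255 [ 82.  96. 137.]
40 212 [ 66.  78. 115.]
60 206 [52. 63. 98.]
80 186 [45. 51. 85.]
100 100 [24. 46. 70.]
```

View pics/c8.png

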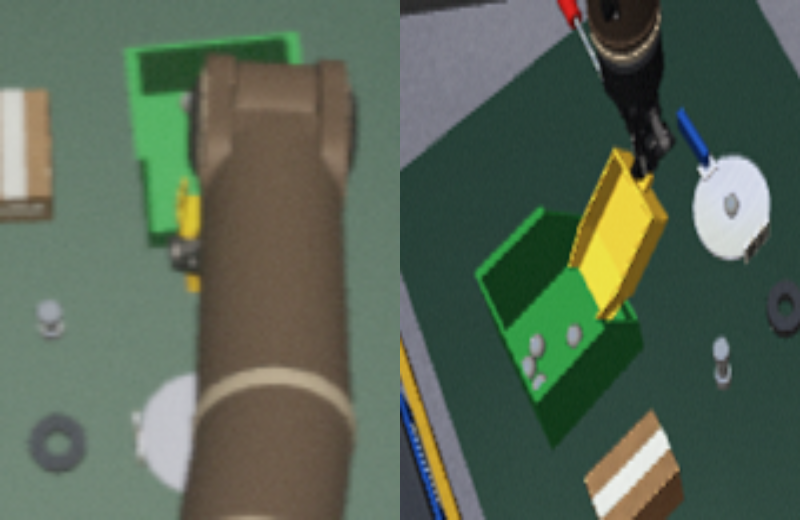

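All four balls are in the bin at (535,345), (527,368), (540,382) and (573,335) in the right half, and the tray is empty. I'll lift out and carry the tray back.

{"fn": "servo_tool", "kwargs": {
  "targets": [
    [0,0,0.2,0,1],
    [0,0,0.4,0,1],
    [0,0,0.5,0,1],
    [-0.1,0,0.5,0,1],
    [-0.2,0.1,0.4,0,1],
    [-0.3,0.3,0.2,0,1],
    [-0.3,0.5,0,0,1],
    [-0.3,0.6,0,0,1],
    [-0.3,0.6,0,0,1],
    [-0.3,0.6,0,0.006,1],
    [-0.3,0.6,0,0.01,1],
    [-0.3,0.6,0,0.01,1]
  ],
  "grip_force": 120
}}

```text
clock: 12.1
ee_pos: [475.8, -4.2, 265.7]
tcp_rot: [179.8, -0.4, 9.0]
force: [0.2, 0.7, -2.6]
gripper_width: 9.6
```

{"fn": "servo_tool", "kwargs": {
  "targets": [
    [-0.3,0.6,0,0.01,1],
    [-0.3,0.6,0,0.01,1],
    [-0.2,0.6,0,0,1],
    [-0.1,0.6,-0.2,0,1],
    [0,0.6,-0.3,0,1],
    [0,0.4,-0.3,0,1],
    [0,0.2,-0.3,0,1],
    [0,0,-0.2,0,1],
    [0,0,0,0,1]
  ]
}}

```text
clock: 13.0
ee_pos: [426.1, 188.4, 207.6]
tcp_rot: [179.6, -1.2, 13.4]
force: [-0.1, 0.0, -0.0]
gripper_width: 10.1
```

{"fn": "servo_tool", "kwargs": {
  "targets": [
    [0,0.1,-0.2,0,1],
    [0,0.05,-0.35,0,1],
    [0,0,-0.4,0,1],
    [0,0,-0.4,0,1],
    [0,0,-0.3,0,1],
    [0,0,-0.15,0,1],
    [0,0,0,0,1],
    [0,0,0,0,1]
  ]
}}

```text
clock: 13.8
ee_pos: [430.3, 192.5, 117.2]
tcp_rot: [179.4, -1.6, 12.8]
force: [0.4, -0.8, -1.4]
gripper_width: 10.1
```

```bash
python3 -c "
from tilt import *;tilt('t9')"
```

```text
[430.3 192.5 117.2] [179.45  -1.59  12.79]
1336 force [ 0.4 -0.8 -1.4] tq [-0.04  0.09  0.01]
20 321 [ 58.  69. 111.]
40 266 [43. 52. 89.]
60 249 [29. 37. 73.]
80 222 [22. 28. 62.]
100 138 [18. 23. 47.]
```

{"fn": "servo_tool", "kwargs": {
  "targets": [
    [0,0,-0.1,0,0.88],
    [0,0,-0.15,0,0.875],
    [0,0,-0.15,0,0.875],
    [0,0,-0.15,0,0.875],
    [0,0,-0.15,0,0.875],
    [0,0,-0.15,0,0.875],
    [0,0,-0.15,0,0.875]
  ],
  "grip_force": 20
}}

```text
clock: 14.6
ee_pos: [431.6, 194.3, 68.8]
tcp_rot: [179.4, -2.0, 12.8]
force: [-1.7, 0.3, 5.2]
gripper_width: 10.9
```

```bash
python3 -c "
from tilt import *;tilt('t10')"
```

```text
[431.6 194.3  68.8] [179.42  -2.05  12.83]
1359 force [-1.7  0.3  5.2] tq [ 0.    0.05 -0.06]
20 254 [31. 37. 72.]
40 226 [25. 30. 63.]
60 225 [17. 22. 55.]
80 228 [10. 16. 48.]
100 195 [ 8. 11. 39.]
120 187 [ 7. 11. 35.]
140 33 [ 6. 11. 34.]
```

{"fn": "servo_tool", "kwargs": {
  "targets": [
    [0,0,-0.15,0,0.875],
    [0,0,-0.15,0,0.875],
    [0,0,-0.15,0,0.875],
    [0,0,-0.15,0,0.875],
    [0,0,-0.15,0,0.875],
    [0,0,-0.12,0,0.875]
  ]
}}

```text
clock: 15.3
ee_pos: [432.4, 195.2, 23.7]
tcp_rot: [179.5, -2.2, 12.9]
force: [-3.6, -1.6, 5.1]
gripper_width: 10.7
```

```bash
python3 -c "
from tilt import *;tilt('t11')"
```

```text
[432.4 195.2  23.7] [179.45  -2.19  12.87]
726 force [-3.6 -1.6  5.1] tq [0.03 0.23 0.04]
20 162 [ 6. 27. 39.]
40 66 [ 5.  7. 39.]
60 70 [ 5.  7. 37.]
80 53 [ 5.  7. 37.]
100 63 [ 5.  7. 39.]
120 126 [ 5.  8. 36.]
140 182 [ 9. 13. 35.]
```

{"fn": "servo_tool", "kwargs": {
  "targets": [
    [0,0,-0.02,0,0.865],
    [0,0,0,0,0.85],
    [0,0,0,0,0.8],
    [0,0,0,0,0.5],
    [0,0,0,0,0],
    [0,0,0,0,0],
    [0,0,0,0,0],
    [0,0,0,0,0]
  ]
}}

```text
clock: 16.2
ee_pos: [432.9, 195.0, 22.3]
tcp_rot: [179.5, -2.2, 12.8]
force: [0.0, -0.1, 0.0]
gripper_width: 84.8
```

{"fn": "servo_tool", "kwargs": {
  "targets": [
    [0,0,0.2,0,0],
    [0,0,0.4,0,0],
    [0,0,0.5,0,0],
    [0,0,0.6,0,0],
    [0,0,0.4,0,0],
    [0,0,0.2,0,0],
    [0,0,0,0,0]
  ]
}}

```text
clock: 16.9
ee_pos: [431.3, 195.2, 144.5]
tcp_rot: [179.5, -2.1, 12.9]
force: [-0.2, 0.5, -0.4]
gripper_width: 85.2
```

```bash
python3 -c "
from tilt import *;tilt('t12')
print(bot.read_state()['q'].round(1))"
```

```text
[431.3 195.2 144.5] [179.47  -2.1   12.93]
670 force [-0.2  0.5 -0.4] tq [-0.01  0.11  0.01]
20 154 [ 8. 26. 38.]
40 42 [ 5. 21. 37.]
60 42 [ 5. 22. 38.]
80 58 [ 5.  7. 38.]
100 55 [ 5. 10. 37.]
120 123 [ 5.  8. 35.]
140 178 [ 8. 13. 35.]
160 17 [12. 16. 30.]
[   0.5   17.9  -37.2  117.2   16.2   47.9 -123.1]
```

{"fn": "servo_tool", "kwargs": {
  "targets": [
    [0,-0.3,0.2,0.04,0],
    [0.1,-0.5,0.1,0.04,0],
    [0.1,-0.7,0,0.04,0],
    [0.2,-0.8,0,0.04,0],
    [0.2,-0.8,0,0.04,0],
    [0.2,-0.8,0,0.04,0],
    [0.2,-0.8,0,0.04,0],
    [0.2,-0.8,0,0.04,0],
    [0.1,-0.8,0,0.04,0],
    [0,-0.8,0,0.04,0],
    [0,-0.7,0,0.03,0],
    [0,-0.5,0,0.02,0]
  ]
}}

```text
clock: 18.2
ee_pos: [486.5, -228.7, 143.2]
tcp_rot: [-179.5, -1.9, 97.4]
force: [0.0, 0.0, -0.4]
gripper_width: 85.3
```

{"fn": "servo_tool", "kwargs": {
  "targets": [
    [0.2,-0.5,0,-0.005,0],
    [0.1,-0.1,0,0,0],
    [0,0,0,0,0],
    [0,0,0,0,0]
  ]
}}

```text
clock: 18.6
ee_pos: [498.0, -262.7, 136.3]
tcp_rot: [-179.0, -2.3, 96.3]
force: [-0.2, 1.1, -0.7]
gripper_width: 85.2
```

Run:
```python
from w import *
s,d=look('w4');np.savez('w4.npz',**d);print(s['q'].round(1))
h=cv2.cvtColor(d['frame'],cv2.COLOR_RGB2HSV);m=(h[...,0]>100)&(h[...,0]<125)&(h[...,1]>120)
m[:,:200]=0;m[:,440:]=0;m[300:]=0
v,u=np.nonzero(m);print(len(u),u.min(),u.max(),v.min(),v.max())
k=v<np.median(v);a=onz(d,u[k].mean(),v[k].mean(),42);b=onz(d,u[~k].mean(),v[~k].mean(),42);print(a,b,np.degrees(np.arctan2(*(a-b)[[1,0]])))
for vv in(v.min(),v.max()):print(onz(d,u[v==vv].mean(),vv,42).round(1))
```

```text
[ 498.  -262.7  136.3] [-179.02   -2.28   96.27]
[ 56.1  31.4 -44.2 102.1  23.2  58.4   9.4]
1166 322 336 158 239
[ 500.08735961 -239.98225739   42.        ] [ 503.67437877 -272.48294377   42.        ] 96.29810153618197
[ 497.8 -224.    42. ]
[ 505.3 -291.    42. ]
```

View pics/w4.png

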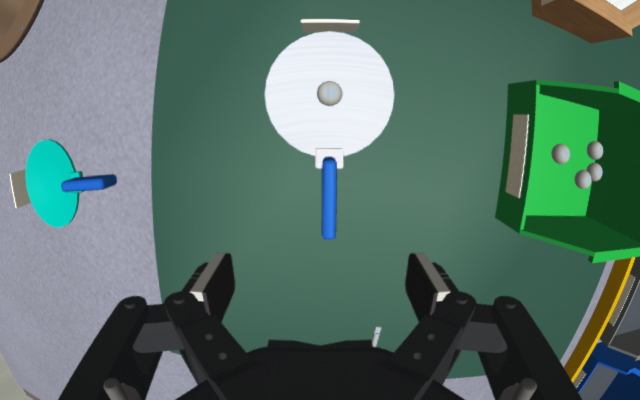

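Wrist view: blue handle runs from (329,158) to (328,238), dish ball centred at (329,93), and four balls visible in the bin at (561,154), (595,150), (583,180) and (595,172). I descend on the handle. I'll close in small steps, since the hard close earlier probably tipped the tray nose-up.

{"fn": "servo_tool", "kwargs": {
  "targets": [
    [0.06,0.11,-0.2,0,0],
    [0,0,-0.4,0,0],
    [0,0,-0.5,0,0],
    [0,0,-0.5,0,0],
    [0,0,-0.4,0,0],
    [0,0,-0.2,0,0],
    [0,0,0,0,0],
    [0,0,0,0,0]
  ]
}}

```text
clock: 19.45
ee_pos: [502.4, -244.8, 21.8]
tcp_rot: [-179.1, -2.4, 97.1]
force: [0.6, -0.2, -0.6]
gripper_width: 85.9
```

{"fn": "servo_tool", "kwargs": {
  "targets": [
    [0,-0.15,-0.14,-0.005,0],
    [0,-0.03,0,0,0],
    [0,0,0,0,0.4],
    [0,0,0,0,0.6],
    [0,0,0,0,0.7],
    [0,0,0,0,0.7]
  ],
  "grip_force": 20
}}

```text
clock: 20.05
ee_pos: [504.3, -255.9, 17.5]
tcp_rot: [-179.4, -2.2, 96.1]
force: [-0.0, 0.0, -0.6]
gripper_width: 28.2
```

```bash
cat > dish.py <<'E'
from w import *
def dish(n,th0=None):
    "tilt of the dish by a plane through its face, and ball offset, from the scene camera"
    s=bot.read_state();e=optics.get_image('scene');f=e['frame'];save(n,f);P=pts(e)
    print('tcp',s['ee_pos'].round(1),s['tcp_rot'].round(2),'F',s['force'].round(1),'T',s['wrist_torque'].round(2),'w',round(s['gripper_width'],1))
    psi=np.radians(s['tcp_rot'][2]);c=s['ee_pos']+[88*np.cos(psi),88*np.sin(psi),-6]
    h=cv2.cvtColor(f,cv2.COLOR_RGB2HSV);r=np.hypot(P[...,0]-c[0],P[...,1]-c[1])
    m=(r<50)&(h[...,1]<70)&(h[...,2]>150)&(e['z_map']>0)&(abs(P[...,2]-c[2])<25)
    q=P[m];print(len(q),end=' ')
    if len(q)<50:return
    for _ in range(3):
        A=np.c_[q[:,:2]-c[:2],np.ones(len(q))];k=np.linalg.lstsq(A,q[:,2],rcond=None)[0];res=q[:,2]-A@k;q=q[abs(res)<6]
    fw=np.array([np.cos(psi),np.sin(psi)]);sd=np.array([-fw[1],fw[0]])
    print('z',k[2].round(1),'nose-up deg',np.degrees(np.arctan(k[:2]@fw)).round(1),'left-up deg',np.degrees(np.arctan(k[:2]@sd)).round(1))
    t=(r<35)&(P[...,2]>k[2]+8)&(P[...,2]<k[2]+30)&(e['z_map']>0)
    if t.sum()>3:
        b=P[t].mean(0);print('ball?',t.sum(),b.round(1),'rel fw/sd',((b[:2]-c[:2])@fw).round(1),((b[:2]-c[:2])@sd).round(1))
E
python3 -c "
from dish import *;dish('d1')"
```

```text
tcp [ 504.3 -255.9   17.5] [-179.38   -2.17   96.06] F [-0.   0.  -0.6] T [-0.02  0.03 -0.  ] w 28.2
544 z 9.5 nose-up deg -1.2 left-up deg -0.5
ball? 27 [ 494.6 -163.5   22.6] rel fw/sd 4.9 -0.1
```

{"fn": "servo_tool", "kwargs": {
  "targets": [
    [-0.05,0,-0.12,0,0.75],
    [0,0,0,0,0.8],
    [0,0,0,0,0.83],
    [0,0,0,0,0.83],
    [0,0,0,0,0.83]
  ]
}}

```text
clock: 20.6
ee_pos: [501.5, -255.5, 10.8]
tcp_rot: [-179.4, -2.2, 96.1]
force: [0.1, -0.7, -0.3]
gripper_width: 14.1
```

```bash
python3 -c "
from dish import *;dish('d2')"
```

```text
tcp [ 501.5 -255.5   10.8] [-179.37   -2.18   96.09] F [ 0.1 -0.7 -0.3] T [-0.04 -0.04  0.01] w 14.1
545 z 9.3 nose-up deg -0.5 left-up deg 0.6
ball? 28 [ 495.3 -164.4   22.7] rel fw/sd 3.3 -3.5
```

{"fn": "servo_tool", "kwargs": {
  "targets": [
    [0,0,0,0,0.845],
    [0,0,0,0,0.855],
    [0,0,0,0,0.86],
    [0,0,0,0,0.863],
    [0,0,0,0,0.866],
    [0,0,0,0,0.866]
  ]
}}

```text
clock: 21.25
ee_pos: [502.3, -255.6, 11.1]
tcp_rot: [-179.5, -2.2, 96.1]
force: [0.5, 0.8, -0.5]
gripper_width: 11.9
```

```bash
python3 -c "
from dish import *;dish('d3')"
```

```text
tcp [ 502.3 -255.6   11.1] [-179.46   -2.16   96.08] F [ 0.5  0.8 -0.5] T [ 0.02 -0.09 -0.01] w 11.9
550 z 9.4 nose-up deg -1.0 left-up deg 0.3
ball? 29 [ 494.8 -163.2   23.2] rel fw/sd 4.7 -2.4
```

{"fn": "servo_tool", "kwargs": {
  "targets": [
    [0,0,0,0,0.87],
    [0,0,0,0,0.875],
    [0,0,0,0,0.88],
    [0,0,0,0,0.88],
    [0,0,0,0,0.885],
    [0,0,0,0,0.885]
  ],
  "grip_force": 40
}}

```text
clock: 21.9
ee_pos: [502.3, -255.7, 11.1]
tcp_rot: [-179.5, -2.2, 96.1]
force: [1.3, -0.8, -0.2]
gripper_width: 11.3
```

```bash
python3 -c "
from dish import *;dish('d4')"
```

```text
tcp [ 502.3 -255.7   11.1] [-179.46   -2.16   96.07] F [ 1.3 -0.8 -0.2] T [ 0.   -0.17 -0.11] w 11.3
556 z 9.6 nose-up deg -0.8 left-up deg 0.5
ball? 28 [ 494.8 -164.2   23.1] rel fw/sd 3.7 -2.3
```

{"fn": "servo_tool", "kwargs": {
  "targets": [
    [0,0,0.03,0,0.885],
    [0,0,0.05,0,0.885],
    [0,0,0.05,0,0.885],
    [0,0,0.05,0,0.885],
    [0,0,0.05,0,0.885],
    [0,0,0,0,0.885]
  ]
}}

```text
clock: 22.55
ee_pos: [501.0, -255.5, 23.1]
tcp_rot: [-179.3, -2.2, 96.1]
force: [0.3, -0.2, -1.5]
gripper_width: 11.8
```

```bash
python3 -c "
from dish import *;dish('d5')"
```

```text
tcp [ 501.  -255.5   23.1] [-179.33   -2.19   96.09] F [ 0.3 -0.2 -1.5] T [-0.17 -0.1  -0.02] w 11.8
558 z 21.6 nose-up deg -1.3 left-up deg 1.6
ball? 24 [ 493.8 -164.2   35.4] rel fw/sd 3.6 -2.5
```

{"fn": "servo_tool", "kwargs": {
  "targets": [
    [0,0,0.06,0,0.885],
    [0,0,0.1,0,0.885],
    [0,0,0.14,0,0.885],
    [0,0,0.16,0,0.885],
    [0,0,0.16,0,0.885],
    [0,0,0.16,0,0.885],
    [0,0,0.16,0,0.885],
    [0,0,0.16,0,0.885],
    [0,0,0.16,0,0.885],
    [0,0,0.16,0,0.885],
    [0,0,0.12,0,0.885],
    [0,0,0.08,0,0.885]
  ]
}}

```text
clock: 23.8
ee_pos: [500.9, -255.5, 111.6]
tcp_rot: [-179.3, -2.2, 96.1]
force: [-0.1, -0.3, -1.2]
gripper_width: 11.2
```

{"fn": "servo_tool", "kwargs": {
  "targets": [
    [0,0,0.12,0,0.885],
    [0,0,0.12,0,0.885],
    [0,0,0.1,0,0.885],
    [0,0,0.06,0,0.885],
    [0,0,0.03,0,0.885],
    [0,0,0,0,0.885]
  ]
}}

```text
clock: 24.4
ee_pos: [500.8, -255.4, 135.2]
tcp_rot: [-179.3, -2.2, 96.1]
force: [-0.1, -0.3, -2.3]
gripper_width: 11.3
```

```bash
python3 -c "
from dish import *;dish('d6');print(bot.read_state()['q'].round(1))"
```

```text
tcp [ 500.8 -255.4  135.2] [-179.34   -2.16   96.11] F [-0.1 -0.3 -2.3] T [-0.19 -0.02 -0.02] w 11.3
618 z 133.6 nose-up deg -1.0 left-up deg 0.4
ball? 29 [ 493.3 -164.1  146.6] rel fw/sd 3.6 -2.3
[ 55.6  31.3 -44.3 102.6  23.2  57.7   8.4]
```

{"fn": "servo_tool", "kwargs": {
  "targets": [
    [0,0.03,0,-0.002,0.885],
    [0,0.06,0,-0.004,0.885],
    [0,0.09,0,-0.006,0.885],
    [0,0.12,0,-0.008,0.885],
    [0,0.15,0,-0.01,0.885],
    [0,0.15,0,-0.01,0.885]
  ]
}}

```text
clock: 25.05
ee_pos: [499.9, -223.7, 133.8]
tcp_rot: [-179.2, -2.2, 88.3]
force: [-1.0, 0.4, -1.2]
gripper_width: 11.5
```

```bash
python3 -c "
from dish import *;dish('d7')"
```

```text
tcp [ 499.9 -223.7  133.8] [-179.24   -2.25   88.34] F [-1.   0.4 -1.2] T [-0.18 -0.02 -0.06] w 11.5
647 z 132.3 nose-up deg -1.0 left-up deg 1.0
ball? 32 [ 504.5 -131.8  145.8] rel fw/sd 4.0 -1.9
```

{"fn": "servo_tool", "kwargs": {
  "targets": [
    [0,0.08,0.01,-0.005,0.885],
    [0,0.12,0.01,-0.008,0.885],
    [-0.01,0.16,0,-0.01,0.885],
    [-0.02,0.18,0,-0.011,0.885],
    [-0.02,0.18,0,-0.011,0.885],
    [-0.02,0.18,0,-0.011,0.885],
    [-0.02,0.18,0,-0.011,0.885],
    [-0.02,0.18,0,-0.011,0.885],
    [-0.02,0.18,0,-0.011,0.885],
    [-0.02,0.18,0,-0.011,0.885],
    [-0.02,0.18,0,-0.011,0.885],
    [-0.02,0.18,0,-0.011,0.885]
  ]
}}

```text
clock: 26.3
ee_pos: [489.6, -118.5, 135.0]
tcp_rot: [-179.2, -2.3, 65.2]
force: [0.2, 0.7, -1.6]
gripper_width: 11.7
```

```bash
python3 -c "
from dish import *;dish('d8')"
```

```text
tcp [ 489.6 -118.5  135. ] [-179.19   -2.29   65.17] F [ 0.2  0.7 -1.6] T [-0.16  0.05 -0.01] w 11.7
734 z 133.6 nose-up deg -0.8 left-up deg -0.2
ball? 31 [527.3 -35.  147.6] rel fw/sd 3.6 0.8
```

{"fn": "servo_tool", "kwargs": {
  "targets": [
    [0,0.1,0,-0.006,0.885],
    [-0.01,0.15,0,-0.009,0.885],
    [-0.02,0.18,0,-0.011,0.885],
    [-0.02,0.2,0,-0.012,0.885],
    [-0.02,0.2,0,-0.012,0.885],
    [-0.02,0.2,0,-0.012,0.885],
    [-0.02,0.2,0,-0.012,0.885],
    [-0.02,0.2,0,-0.012,0.885],
    [-0.02,0.2,0,-0.012,0.885],
    [-0.02,0.2,0,-0.012,0.885],
    [-0.02,0.2,0,-0.012,0.885],
    [-0.02,0.2,0,-0.012,0.885]
  ]
}}

```text
clock: 27.55
ee_pos: [478.2, -3.8, 135.4]
tcp_rot: [-179.2, -2.2, 40.3]
force: [0.0, 0.1, -1.9]
gripper_width: 11.7
```

```bash
python3 -c "
from dish import *;dish('d9')"
```

```text
tcp [478.2  -3.8 135.4] [-179.15   -2.22   40.26] F [ 0.   0.1 -1.9] T [-0.11  0.18  0.02] w 11.7
841 z 134.1 nose-up deg -0.7 left-up deg -0.1
ball? 39 [545.6  56.6 147.5] rel fw/sd 2.4 2.5
```

{"fn": "servo_tool", "kwargs": {
  "targets": [
    [0,0.1,0,-0.006,0.885],
    [-0.01,0.15,0,-0.009,0.885],
    [-0.02,0.18,0,-0.011,0.885],
    [-0.02,0.2,0,-0.012,0.885],
    [-0.02,0.2,0,-0.012,0.885],
    [-0.02,0.2,0,-0.012,0.885],
    [-0.02,0.2,0,-0.012,0.885],
    [-0.02,0.2,0,-0.012,0.885],
    [-0.02,0.2,0,-0.012,0.885],
    [-0.02,0.18,0,-0.011,0.885],
    [-0.02,0.15,0,-0.01,0.885],
    [-0.02,0.11,0,-0.008,0.885]
  ]
}}

```text
clock: 28.8
ee_pos: [467.7, 100.6, 135.5]
tcp_rot: [-179.2, -2.1, 17.2]
force: [-0.3, -0.4, -2.5]
gripper_width: 11.3
```

{"fn": "servo_tool", "kwargs": {
  "targets": [
    [-0.02,0.1,0,-0.008,0.885],
    [-0.02,0.1,0,-0.008,0.885],
    [-0.02,0.1,0,-0.008,0.885],
    [-0.02,0.1,0,-0.008,0.885],
    [-0.02,0.07,0,-0.006,0.885],
    [-0.02,0.05,0,-0.004,0.885],
    [0,0.03,0,-0.002,0.885],
    [0,0,0,0,0.885],
    [0,0,0,0,0.885]
  ]
}}

```text
clock: 29.7
ee_pos: [461.8, 127.6, 135.4]
tcp_rot: [-179.2, -2.0, 9.3]
force: [1.4, -0.1, -2.8]
gripper_width: 11.7
```

```bash
cat > fin.py <<'E'
from dish import *
dish('d10')
e=optics.get_image('scene');f=e['frame'];s,d=look('w10')
P=pts(e);save('c10',np.hstack([cv2.resize(f[190:360,240:440],(430,365)),cv2.resize(d['frame'][:,120:520],(365,365))]))
q=P[(P[...,2]>165)&(P[...,2]<205)&(abs(P[...,0]-737)<70)&(abs(P[...,1]-178)<70)&(e['z_map']>0)]
top=q[q[:,2]>188];r=cv2.minAreaRect(top[:,:2].astype(np.float32));print('reader',len(top),np.round(r[0],1),np.round(r[1],1),round(r[2],1))
E
python3 fin.py
```

```text
tcp [461.8 127.6 135.4] [-179.21   -2.      9.31] F [ 1.4 -0.1 -2.8] T [-0.1   0.18  0.02] w 11.7
948 z 134.1 nose-up deg 0.1 left-up deg -0.8
ball? 42 [548.5 145.6 147.8] rel fw/sd 0.5 3.8
[461.9 127.6 135.4] [-179.2    -2.01    9.29]
reader 704 [742.3 184.5] [59.7 75.4] 3.7
```

View pics/c10.png

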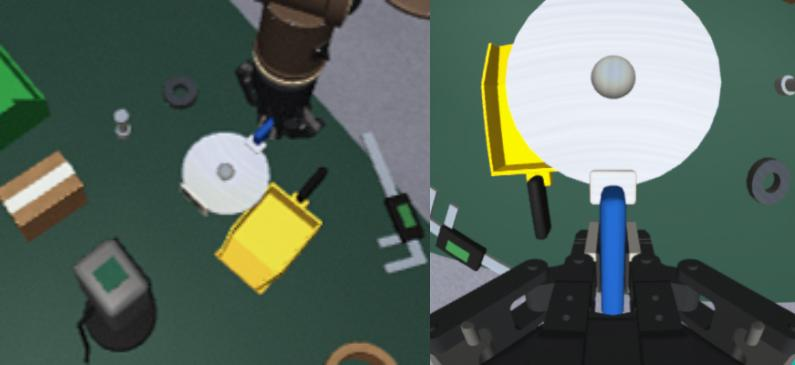

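The dish is level with its ball centred (right view 612,77), the tray stands empty on the bench, and the reader head is at (112,275) in the left view. About 35 mm in y and 5.6° of turn are left.

{"fn": "servo_tool", "kwargs": {
  "targets": [
    [0,0.04,0,-0.002,0.885],
    [0,0.08,0,-0.004,0.885],
    [0,0.1,0,-0.005,0.885],
    [0,0.12,0,-0.005,0.885],
    [0,0.12,0,-0.005,0.885],
    [0,0.1,0,-0.005,0.885],
    [0,0.08,0.01,-0.003,0.885],
    [0,0.05,0.01,-0.002,0.885],
    [0,0.02,0,0,0.885],
    [0,0,0,0,0.885],
    [0,0,0,0,0.885]
  ]
}}

```text
clock: 30.95
ee_pos: [461.7, 166.6, 136.5]
tcp_rot: [-179.2, -2.0, 3.2]
force: [0.0, -0.5, -1.7]
gripper_width: 11.2
```

```bash
python3 fin.py
```

```text
tcp [461.7 166.6 136.5] [-179.18   -2.01    3.23] F [ 0.  -0.5 -1.7] T [-0.02  0.19 -0.04] w 11.2
979 z 135.2 nose-up deg 0.1 left-up deg -0.2
ball? 45 [549.4 175.8 149.2] rel fw/sd 0.0 4.2
[461.8 166.5 136.5] [-179.18   -2.01    3.22]
reader 700 [742.2 185.1] [59.5 75.9] 3.3
```

On target. I'll hold still briefly, then do a final check of stillness, balls and bystanders.

{"fn": "servo_tool", "kwargs": {
  "targets": [
    [0,0,0,0,0.885],
    [0,0,0,0,0.885],
    [0,0,0,0,0.885],
    [0,0,0,0,0.885],
    [0,0,0,0,0.885]
  ]
}}

```text
clock: 31.6
ee_pos: [461.8, 166.0, 136.5]
tcp_rot: [-179.2, -2.0, 3.2]
force: [-0.5, 0.1, -1.2]
gripper_width: 11.5
```

Run:
```python
from dish import *
dish('d12');print(abs(bot.read_state()['joint_velocities']).max())
e=optics.get_image('top');f=e['frame'];save('top12',f)
cv2.imwrite('pics/f12.png',cv2.resize(f[75:260,150:480],(792,444))[:,:,::-1])
```

```text
tcp [461.8 166.  136.5] [-179.19   -2.      3.17] F [-0.5  0.1 -1.2] T [-0.04  0.18  0.06] w 11.5
992 z 135.4 nose-up deg 0.2 left-up deg -0.1
ball? 47 [549.4 174.8 148.4] rel fw/sd -0.1 4.0
0.1388528913975972
```

View pics/f12.png

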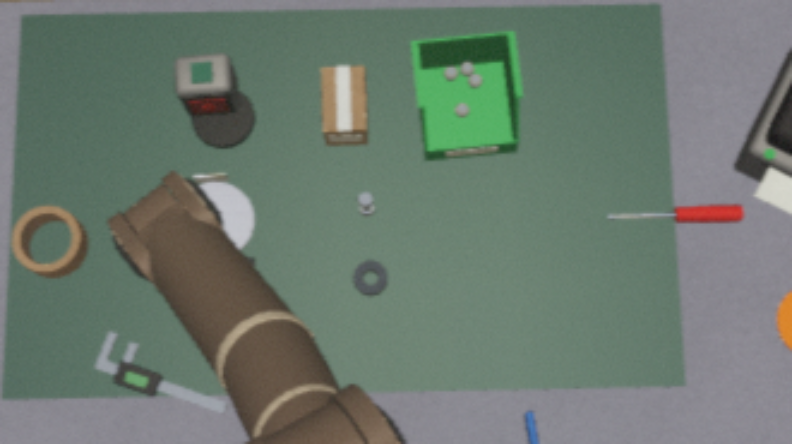

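Final view: four balls in the bin at (450,73), (467,68), (475,81) and (461,110). The label at (210,177) is squarely below the reader at (207,95), and the bystanders look unmoved. Handing in.

```bash
python3 -c "
from plant import bot;print(bot.finish_job());print(bot.read_state()['ee_pos'])"
```

```text
the job is handed in; nothing more can be done
None
the job is handed in; nothing more can be done
```

I emptied all four balls into the stock bin and set the tray back on the bench. I handed in at about 31.7 s, still holding the sample dish in front of the reader; no verdict is reported.

- **Tray:** I tipped it by loosening the grip over the bin until the nose swung down about 40°. I set it back near its start by pressing it level on the bench and letting go. The depth readings showed it flat there.
- **Dish:** I closed on the handle in small steps, lifted, and made the quarter turn slowly.

**Last checks**
- **Balls:** the final overhead picture shows all four in the bin.
- **Dish level and steady:** measured tilt was about 0.2°, though that reading is only good to about 1°. The arm was still.
- **Sample ball:** about 4 mm from the computed middle by the scene camera. It read 4–5 mm off before the lift too, so that is mostly measuring error, and the close view showed it centred.
- **Label position:** about 150 mm high, within roughly 5 mm of the spot. Its yaw was 3.2° against about 3.5° for the reader.
- **Bystanders:** they look unmoved in the overhead picture; I did not measure them.

**What disagreed**
- **Tray angle:** the first hard grip left the tray about 16° nose-up, and lowering the grip force to 20 N alone did not tip it.
- **Reader position:** the two cameras differ by about 5 to 7 mm, so I used a point about midway.

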